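# Lower the thickness-gauge foot onto a milling blank

### The job

A white ceramic milling blank lies under the raised foot of one of the two thickness gauges on this dental-lab counter. Push that gauge's lift lever all the way down so that its foot rests on the blank, and take your hand away. Do not shift the blank, and leave the other, empty gauge's lever up.

Things in the scene. Friction and masses are not known exactly. Their poses are not given: they have to be found in the camera images.
- gauge_lever (a joint): Steel lift lever on the side of the head of the gauge that holds the blank, rad. 0 = raised (slopes up 0.6 rad from the pivot), 0.6 = level, 1.0 = lower stop (slopes 0.4 rad down); starts at 0 to 0.15. Pivot level, 130 mm above the counter. It stays where left; friction: 2 N down on the pad, 3 N once the foot touches (at about 0.8).
- gauge_lever_pad (a point): Centre of the upper face of that lever's end pad (26 mm wide, 40 long, 8 thick, 55 to 95 mm from the pivot), 176 mm above the counter raised, 104 lowered. The point is 75 mm from the pivot axis along the lever, 4 mm above its mid-plane. y axis: along the lever, pad to pivot; x: the level pivot axis; z: the pad's upward normal.
- foot: Round steel foot, 24 mm across, 6 thick, under the same gauge's head; origin: centre of its underside. Goes straight down 28 mm per rad of lever, starts 17 to 22 mm above the blank, sprung, presses it with about 2 N. The gauge: blue 170 x 120 mm base 24 mm high and blue column, white head 36 mm wide with its top at 155 mm; the lever stands out sideways.
- disc: White ceramic milling blank lying loose on that gauge's round anvil: flat disc 98 mm across, 16 mm thick with a stepped rim, 0.36 kg; origin: centre of its underside (30 mm above the counter). A second such blank lies on the bare counter, away from the gauges.
- spare_lever (a joint): Lift lever of the other gauge, which is alike but has nothing on its anvil; same joint values; starts at 0 to 0.15. Leave it up.
Things that resemble listed ones, but are neither listed nor needed, are in the scene too. Leave any orange look-alike of the part that bears gauge_lever alone. What is shaped like the part that bears spare_lever but yellow is not meant.

How it is judged:
At the end, for the whole second after the job is handed in: The lever of the gauge with the blank is down (beyond 0.85 of its 1.0 rad), its foot rests on the blank with at least 0.4 N, the blank lies still within 12 mm of where it started, and the other gauge's lever is still up (below 0.35 rad) (value of joint gauge_lever above 0.85 rad and contact force between foot and disc above 0.4 N and distance of disc from where it was at the start of the episode below 0.012 m and linear speed of disc below 0.02 m/s and value of joint spare_lever below 0.35 rad); the robot touches nothing.
It fails at once if the blank is shifted by more than 20 mm (distance of disc from where it was at the start of the episode above 0.02 m).
It fails at once if the empty gauge's lever is lowered (beyond 0.35 rad) (value of joint spare_lever above 0.35 rad).
It also fails if it takes over 29 s, if anything falls off the work surface, if the arm or the gripper's body presses on something with over 40 N, if the wrist force passes 120 N, or if a joint passes its speed limit or range.

### The arm

A 6-joint arm with a two-finger parallel gripper is mounted at the origin on the work surface. World frame = base frame: x ahead of the robot, y to its left, z up, the work surface at z = 0. Lengths are in m, angles in rad, forces in N, time in s.
With the tool pointing down it reaches from about 0.225 to 0.875 m from the base axis. Payload 3.4 kg.
Tool frame: the origin (TCP) lies between the finger pads; the fingertips stand 11 mm ahead of it and the grasp point (between the pads) lies 8 mm behind it; z points along the fingers, y is the line along which they close (so a half turn about z gives the same grasp; the last joint's range is limited). The gripper opens to 85 mm and grips with 20 to 120 N. Pads are 22 mm wide; open, the fingers measure 114 mm over their backs; the gripper's body (76 mm by 85 mm) begins 54 mm behind the grasp point. The pads swing forward as they close: fully open they stand 13 mm farther back than shut.
Start: joints at [1.021, 0.276, 1.505, -0, 1.361, -0.121], TCP at [0.239, 0.523, 0.242] pointing down, gripper open.
Joint ranges: [-2.89, 2.89], [-0.75, 2.08], [0.22, 2.7], [-1.18, 4.32], [0.11, 2.71], [-2.7, 2.7]. Speed limits (rad/s): [2.57, 2.57, 3.14, 3.14, 3.14, 3.14].

### API

Orientations are given as a unit quaternion [w, x, y, z].
In Python, from rig import manip, imaging gives the robot as it stands. The module is installed in compiled form; this text tells all that it offers.
- The arm moves only by the tool jog_arm, never from a script. Its argument "deltas" is one flat list of numbers, 7 for each row, row after row: the turn, a rotation vector about the world's x, y, z in degrees, then the shift along the world's x, y, z in mm, then the opening, from 0 (shut) to 1 (fully open). In form: [ax, ay, az, tx, ty, tz, gripper, ax, ay, az, tx, ty, tz, gripper, ...]. A call has 1 to 20 rows; each row is the pose to reach, as a shift and turn from the pose commanded when the call began; what a row does not reach only later rows make up. A row lasts 1/10 s, in which the tool goes at most 50 mm and 8.59 degrees, less where a joint would pass 70% of its speed; a pose out of reach is approached as far as the arm can. A call with a gripper value outside its range is refused whole. The fingers move at their own pace and stop on an object; "grip_force" is the grip in N (left out, the last holds). Time passes only in rows, so rows that repeat a pose let the fingers close. It gives the time, the measured TCP pose, the force, the opening and the grip force at its end, in the units of the state.
- manip.get_state(): the state, without advancing time (a new reading comes with each control period).
- imaging.get_image(name): name is "side" or "top" or "wrist"; returns the picture (480x640x3 uint8, blue, green, red); there is no depth.
- imaging.calibration(name): a dict with "mtx" (3x3 intrinsics, pixels), "cam_to_world" (4x4, takes a point from camera to world coordinates). Camera axes: x right, y down, z forward; pixel columns grow to the right and rows downward; lengths in m; the calibration is good to about 2 mm. A picture is of the moment at which its call begins: read the wrist's pose just before it. calibration takes no time and is no camera call; for the wrist camera it gives the pose at the moment of the call.
- manip.sign_off(): hands the job in; it is judged then, once.
The state is a dict: "clock": time; "qpos": joint angles; "qd": joint speeds; "effort": joint torques, N m; "position": TCP position; "ee_rot": TCP orientation; "contact_force": force on the tool from outside, world axes, zero at the start; "moment": the same for the moment, N m; "width": finger opening in m; "gripper_force": force on a finger pad.
Only numpy, scipy, OpenCV 4.12 (cv2) and the standard library are available. Lean on these libraries where they do the work, as an engineer would, in place of code of your own. Each camera call takes 0.05 s, during which the arm holds its last target. There are 200 camera calls.

## Working session

There is one attempt and no reset: what is moved stays moved. The work goes in short steps, Python scripts to look and compute and a tool call to move; the robot and the scene stay as the last step left them, time stands still between calls to the robot, and variables do not carry over. Pictures are saved under pics/ and viewed, at most 10 in all, crops included, and the job is handed in when it is done.

Besides the shell and the picture viewer there is one more tool, called after "Call:" in YAML: its name, and indented under it one key for each argument. jog_arm: Moves the arm, as the interface text tells. Its arguments: {"type":"object","properties":{"deltas":{"type":"array"},"grip_force":{"type":"number"}},"required":["deltas"]}

```bash
mkdir -p pics
python3 - <<'E'
from rig import manip, imaging
import cv2
for n in("top","side"):
    cv2.imwrite(f"pics/{n}0.png",imaging.get_image(n)); c=imaging.calibration(n); print(n,c["mtx"].tolist(),c["cam_to_world"].round(3).tolist())
s=manip.get_state(); print(s)
E
```

```text
top [[540.394111304369, 0.0, 323.0102108448252], [0.0, 540.394111304369, 235.38186098447332], [0.0, 0.0, 1.0]] [[0.015, -0.984, 0.179, 0.239], [-1.0, -0.016, -0.004, 0.06], [0.007, -0.179, -0.984, 1.339], [0.0, 0.0, 0.0, 1.0]]
side [[548.470190205605, 0.0, 309.1703037758322], [0.0, 548.470190205605, 246.75561372521028], [0.0, 0.0, 1.0]] [[0.662, -0.495, 0.563, -0.188], [-0.749, -0.425, 0.508, -0.55], [-0.013, -0.758, -0.652, 0.889], [0.0, 0.0, 0.0, 1.0]]
{'clock': 0.1, 'qpos': array([ 1.02101632e+00,  2.76515546e-01,  1.50603286e+00,  2.57581991e-05,
        1.36065563e+00, -1.21014274e-01]), 'qd': array([ 0.00047539, -0.00224261, -0.0044553 ,  0.00072307, -0.00132976,
       -0.00048551]), 'effort': array([ 3.81599375e-04, -4.17700267e+01, -2.46404493e+01, -7.56565601e-05,
        5.92142125e-03, -1.00438919e-05]), 'position': array([0.23882257, 0.52256198, 0.24152493]), 'ee_rot': array([-2.77080402e-04,  2.12747030e-01,  9.77106981e-01, -7.56652469e-04]), 'contact_force': array([-0.57355241, -0.27155482,  0.22462932]), 'moment': array([0.07096141, 0.00503253, 0.01707833]), 'gripper_force': 0.0, 'width': 0.08518360607615964}
```

View pics/top0.png

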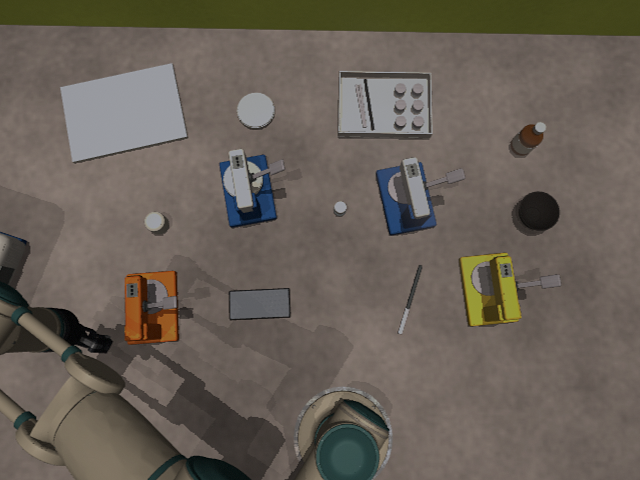

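View pics/side0.png

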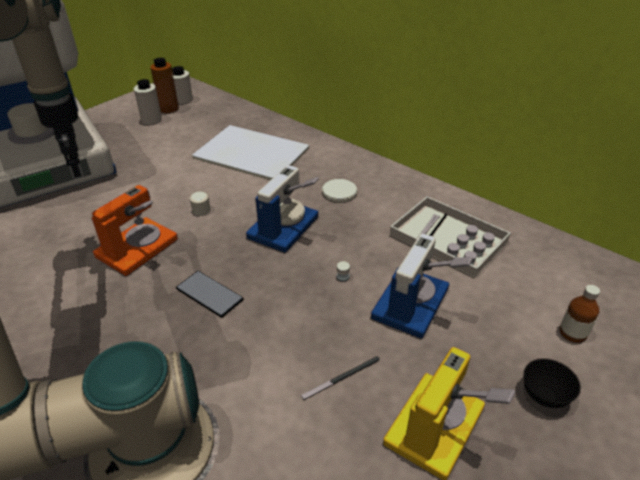

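The top view shows blue gauges at about (247,190) and (407,195). The left one's disc is cream and thick in both views, with its lever pad at about (277,168) in the top view and (308,184) in the side view. I'll zoom in on both.

Run:
```python
import cv2,numpy as np
t=cv2.imread("pics/top0.png");s=cv2.imread("pics/side0.png")
a=cv2.resize(t[140:235,210:300],(400,422),interpolation=cv2.INTER_CUBIC)
b=cv2.resize(s[160:255,240:330],(400,422),interpolation=cv2.INTER_CUBIC)
cv2.imwrite("pics/z.png",np.hstack([a,b]))
```

```text
(no output)
```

View pics/z.png

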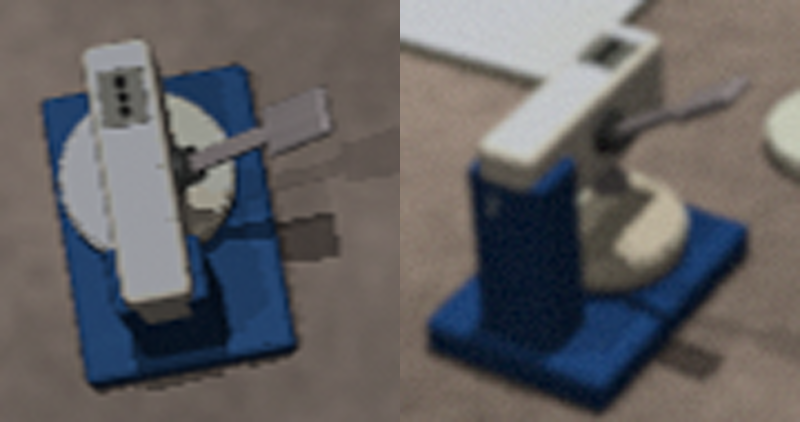

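```bash
cat > h.py <<'E'
import numpy as np
from rig import imaging
def ray(n,u,v):
    c=imaging.calibration(n);M=c["cam_to_world"]
    d=M[:3,:3]@np.linalg.solve(c["mtx"],[u,v,1]);return M[:3,3],d/np.linalg.norm(d)
def plane(n,u,v,z):
    o,d=ray(n,u,v);return o+d*(z-o[2])/d[2]
def tri(a,b):
    (o,d),(p,e)=ray("top",*a),ray("side",*b)
    t=np.linalg.lstsq(np.c_[d,-e],p-o,rcond=None)[0]
    x,y=o+d*t[0],p+e*t[1];return (x+y)/2,np.linalg.norm(x-y)
E
python3 - <<'E'
from h import *
np.set_printoptions(precision=4,suppress=True)
k=90/400
T=lambda x,y:(210+x*k,140+y*k)
S=lambda x,y:(240+(x-400)*k,160+y*k)
for z in(.17,.176):print("pad plane",plane("top",*T(299,122),z))
print("tri",tri(T(299,122),S(715,98)))
print("end tri", tri(T(328,108),S(740,88)))
for p in((85,48),(150,40),(190,297),(122,303)):print("head",plane("top",*T(*p),.155))
for p in((45,102),(243,67),(295,350),(92,385)):print("base",plane("top",*T(*p),.024))
print("pivot",plane("top",*T(190,165),.130), tri(T(190,165),S(610,135)))
E
```

```text
pad plane [0.6049 0.1603 0.17  ]
pad plane [0.603  0.1598 0.176 ]
tri (array([0.6051, 0.1595, 0.1719]), np.float64(0.0020209640198118445))
end tri (array([0.6088, 0.1446, 0.1828]), np.float64(0.0009129611243654111))
head [0.6473 0.2729 0.155 ]
head [0.6522 0.2396 0.155 ]
head [0.5167 0.2138 0.155 ]
head [0.513 0.248 0.155]
base [0.66   0.3177 0.024 ]
base [0.6828 0.2058 0.024 ]
base [0.5181 0.171  0.024 ]
base [0.4962 0.2834 0.024 ]
pivot [0.5932 0.2198 0.13  ] (array([0.5922, 0.2211, 0.1282]), np.float64(0.0036834446333736956))
```

Call:
jog_arm:
  deltas: [0, 0, -54, 364, -358, 0, 0, 0, 0, -54, 364, -358, 0, 0, 0, 0, -54, 364, -358, 0, 0, 0, 0, -54, 364, -358, 0, 0, 0, 0, -54, 364, -358, 0, 0, 0, 0, -54, 364, -358, 0, 0, 0, 0, -54, 364, -358, 0, 0, 0, 0, -54, 364, -358, 0, 0, 0, 0, -54, 364, -358, 0, 0, 0, 0, -54, 364, -358, 0, 0, 0, 0, -54, 364, -358, 0, 0, 0, 0, -54, 364, -358, 0, 0, 0, 0, -54, 364, -358, 0, 0, 0, 0, -54, 364, -358, 0, 0, 0, 0, -54, 364, -358, 0, 0, 0, 0, -54, 364, -358, 0, 0]

```text
clock: 1.7
position: [0.6023, 0.1661, 0.2427]
ee_rot: [0.0, 0.632, 0.775, 0.0]
contact_force: [1.3, -0.2, 0.8]
width: -0.0004
gripper_force: 0.0
```

Run:
```python
from h import *
import cv2
from rig import manip
print(manip.get_state())
w=imaging.get_image("wrist");s=imaging.get_image("side");cv2.imwrite("pics/w1.png",w)
b=cv2.resize(s[60:255,200:400],(493,480),interpolation=cv2.INTER_CUBIC)
cv2.imwrite("pics/c1.png",cv2.resize(np.hstack([w,b]),(800,339)))
```

```text
{'clock': 1.7, 'qpos': array([ 1.57676364e-01,  3.50739477e-01,  1.39305940e+00,  1.64634772e-04,
        1.39741597e+00, -4.36011230e-02]), 'qd': array([-0.00487143,  0.00314011, -0.00396669, -0.00194452, -0.00034524,
        0.00021738]), 'effort': array([-4.74984362e-02, -4.63435543e+01, -2.48811561e+01, -1.09061450e-03,
        1.13231414e-03,  1.09349698e-03]), 'position': array([0.60230136, 0.16609341, 0.24267631]), 'ee_rot': array([6.52329621e-05, 6.32497658e-01, 7.74562245e-01, 1.94948792e-04]), 'contact_force': array([ 1.28394759, -0.22216966,  0.82684581]), 'moment': array([-0.01892771,  0.03461353, -0.02997587]), 'gripper_force': 0.0, 'width': -0.0004251543025579844}
```

View pics/c1.png

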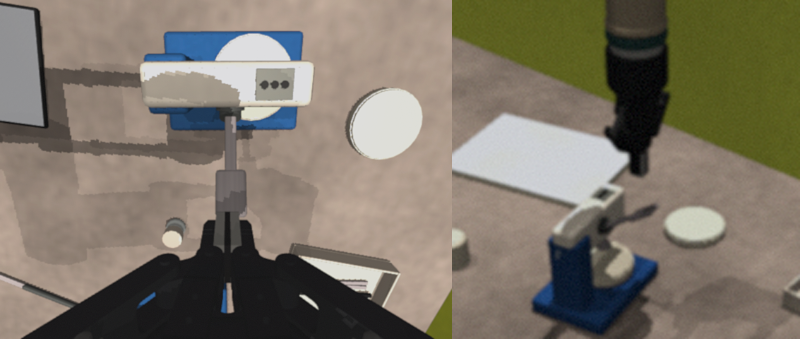

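The pad sits at about (231,190) in the wrist half, centred sideways under the closed fingers (about 229). I'll press down along the arc.

Call:
jog_arm:
  deltas: [0, 0, 0, 0, 0, -20, 0, 0, 0, 0, 0, 0, -35, 0, 0, 0, 0, 0, 0, -42, 0, 0, 0, 0, 0, -1, -48, 0, 0, 0, 0, 0, -2, -54, 0, 0, 0, 0, 1, -4, -60, 0, 0, 0, 0, 1, -6, -66, 0, 0, 0, 0, 2, -8, -72, 0, 0, 0, 0, 2, -10, -78, 0, 0, 0, 0, 2, -12, -84, 0, 0, 0, 0, 3, -13, -90, 0, 0, 0, 0, 3, -14, -96, 0, 0, 0, 0, 3, -15, -102, 0, 0, 0, 0, 3, -15, -106, 0, 0, 0, 0, 3, -15, -106, 0]

```text
clock: 3.3
position: [0.6056, 0.1498, 0.1354]
ee_rot: [-0.0, 0.633, 0.774, -0.001]
contact_force: [0.8, -0.7, -0.5]
width: 0.0001
gripper_force: 0.0
```

Run:
```python
from h import *
import cv2
w=imaging.get_image("wrist");s=imaging.get_image("side")
b=cv2.resize(s[100:255,220:380],(495,480),interpolation=cv2.INTER_CUBIC)
cv2.imwrite("pics/c2.png",cv2.resize(np.hstack([w,b]),(800,338)))
```

```text
(no output)
```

View pics/c2.png

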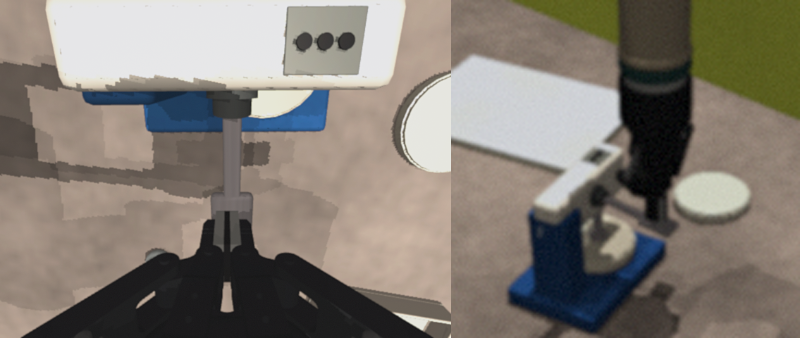

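The lever now slopes slightly below level, with its pad under the fingertips at about (231,205), and the blank looks unmoved. I'll press on to the stop.

Call:
jog_arm:
  deltas: [0, 0, 0, 0, 0, -4, 0, 0, 0, 0, 0, 0, -8, 0, 0, 0, 0, 0, 0, -12, 0, 0, 0, 0, 0, 0, -15, 0, 0, 0, 0, 0, 0, -15, 0]

```text
clock: 3.9
position: [0.606, 0.1498, 0.1208]
ee_rot: [-0.0, 0.633, 0.774, -0.0]
contact_force: [-0.7, 0.3, 0.5]
width: 0.0002
gripper_force: 0.0
```

Call:
jog_arm:
  deltas: [0, 0, 0, 0, 0, -2, 0, 0, 0, 0, 0, 0, -4, 0, 0, 0, 0, 0, 0, -4, 0]

```text
clock: 4.2
position: [0.6061, 0.15, 0.1175]
ee_rot: [0.0, 0.633, 0.774, 0.0]
contact_force: [-0.1, 0.6, 2.3]
width: 0.0001
gripper_force: 0.8
```

Call:
jog_arm:
  deltas: [0, 0, 0, 0, 0, -2, 0, 0, 0, 0, 0, 0, -3, 0, 0, 0, 0, 0, 0, -3, 0]

```text
clock: 4.5
position: [0.6063, 0.1501, 0.1169]
ee_rot: [0.001, 0.633, 0.774, 0.001]
contact_force: [-4.1, 0.7, 14.2]
width: 0.0001
gripper_force: 6.3
```

The force rose to 14 N and the TCP stopped moving, so the lever is at its stop. I'll lift away and check.

Call:
jog_arm:
  deltas: [0, 0, 0, 0, 0, 5, 0, 0, 0, 0, 0, -1, 30, 0, 0, 0, 0, 0, -5, 70, 0, 0, 0, 0, 0, -30, 110, 0, 0, 0, 0, 0, -60, 130, 0, 0, 0, 0, 0, -60, 130, 0, 0, 0, 0, 0, -60, 130, 0]

```text
clock: 5.2
position: [0.6059, 0.0895, 0.2441]
ee_rot: [-0.0, 0.634, 0.774, 0.0]
contact_force: [0.5, 0.4, 0.0]
width: -0.0002
gripper_force: 0.0
```

Run:
```python
from h import *
import cv2
w=imaging.get_image("wrist");s=imaging.get_image("side")
b=cv2.resize(s[160:255,240:330],(455,480),interpolation=cv2.INTER_CUBIC)
cv2.imwrite("pics/c3.png",cv2.resize(np.hstack([w,b]),(800,351)))
```

```text
(no output)
```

View pics/c3.png

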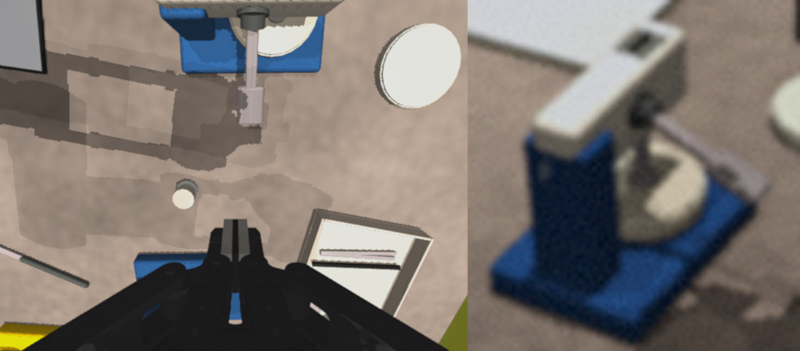

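The lever slopes down, with its pad at about (252,108) in the wrist half and (745,180) in the side half. The foot is on the blank, the blank hasn't moved, and the hand is clear.

```bash
python3 -c "
from rig import manip; print(manip.sign_off())"
```

```text
the job is handed in; nothing more can be done
None
```

I pushed the lever of the gauge holding the blank down to its stop and withdrew the hand. In the last pictures its foot looks to be on the blank and the blank unmoved; I never went near the empty gauge's lever. The job is handed in at about 5 s, but sign-off returned no verdict.

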